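Reset the portion stop on the wide piston filler

ROBOT

A 6-joint arm with a two-finger parallel gripper is mounted at the origin on the work surface. World frame = base frame: x ahead of the robot, y to its left, z up, the work surface at z = 0. Lengths are in m, angles in rad, forces in N, time in s.
With the tool pointing down it reaches from about 0.425 to 0.925 m from the base axis. Payload 12.5 kg.
Tool frame: the origin (TCP) lies between the finger pads; the fingertips stand 25 mm ahead of it and the grasp point (between the pads) lies 6 mm ahead of it; z points along the fingers, x is the direction in which the jaws open and shut, and the axes are right-handed (so a half turn about z gives the same grasp; the last joint's range is limited). The gripper opens to 85 mm and grips with 20 to 120 N. Pads are 22 mm wide; open, the fingers measure 114 mm over their backs; the gripper's body (76 mm by 85 mm) begins 54 mm behind the grasp point. The pads swing forward as they close: fully open they stand 13 mm farther back than shut.
Start: joints at [-1.433, 0.491, 1.559, -0, 1.092, -0.106], TCP at [0.151, -0.607, 0.256] pointing down, gripper open.
Joint ranges: [-3.1, 3.1], [-0.84, 2.19], [0.05, 2.79], [-1.13, 4.28], [0.06, 2.93], [-2.69, 2.69]. Speed limits (rad/s): [2.22, 2.22, 2.79, 3.14, 3.14, 3.14].

INTERFACE

Orientations are given as a unit quaternion [x, y, z, w].
In Python, from cell import ctrl, camera, calibration gives the robot as it stands.
- The arm moves only by the tool jog_arm, never from a script. Its argument "plan" is one flat list of numbers, 7 for each row, row after row: the turn, a rotation vector about the tool's x, y, z in degrees, then the shift along the tool's x, y, z in cm, then the opening, from 0 (shut) to 1 (fully open). A call has 1 to 20 rows; each row is the pose to reach, as a shift and turn from the pose measured when the call began, along the tool's axes at that moment; what a row does not reach only later rows make up. A row lasts 1/8 s, in which the tool goes at most 62.5 mm and 10.7 degrees, less where a joint would pass 70% of its speed; a pose out of reach is approached as far as the arm can. A call with a gripper value outside its range is refused whole. The fingers move at their own pace and stop on an object; "force" is the grip in N (left out, the last holds). Time passes only in rows, so rows that repeat a pose let the fingers close. It gives the time, the measured TCP pose, the force and the opening at its end, in the units of the state.
- ctrl.get_obs(): the state, without advancing time (a new reading comes with each control period).
- camera(name): name is "scene" or "side" or "wrist"; returns the picture (420x560x3 uint8, blue, green, red); there is no depth.
- calibration(name): a dict with "camera_matrix" (3x3 intrinsics, pixels), "k1" (the pictures are not rectified: a ray, as slopes to the right and down, at radius r is drawn at 1 + k1 r^2 times it, then the intrinsics apply), "origin" and "rotation" of the camera in the world. Camera axes: x right, y down, z forward; pixel columns grow to the right and rows downward; lengths in m; the calibration is good to about 2 mm. A picture is of the moment at which its call begins: read the wrist's pose just before it. calibration takes no time and is no camera call; for the wrist camera it gives the pose at the moment of the call.
- ctrl.sign_off(): hands the job in, once; it reports no verdict.
The state is a dict: "time": time; "joint_positions": joint angles; "qd": joint speeds; "effort": joint torques, N m; "position": TCP position; "tcp_rot": TCP orientation; "ft_force": force on the tool from outside, world axes, zero at the start; "ft_torque": the same for the moment, N m; "gripper_width": finger opening in m.
Only numpy, scipy, OpenCV 4.12 (cv2) and the standard library are available. Lean on these libraries where they do the work, as an engineer would, in place of code of your own. Each camera call takes 0.05 s, during which the arm holds its last target. There are 200 camera calls.

TASK

On the bench filler with the wide barrel, the portion stop needs resetting: swing the handle of its jam nut anticlockwise (seen from above) by at least a sixth of a turn to loosen it. Then turn the black cross bar of the stop screw clockwise until it lies in line with the barrel, and swing the nut's handle back clockwise, fully home, to lock the setting.

Things in the scene. Friction and masses are not known exactly. Their poses are not given: they have to be found in the camera images.
- nut_handle (a point): Upright black round post, 14 mm thick, at the end of the steel arm of the wide filler's jam nut. Point: on the post's axis, mid-height, 110 mm above the bench; the post stands free from 22 mm below to 19 mm above it. It circles the screw's axis at 95 mm radius. Arm: 10 mm round bar, top 88 mm above the bench. The filler's block (120 mm square) is 70 mm high, its barrel 66 mm thick (flange 72).
- screw_bar (a point): Black cross bar on the wide filler's stop screw, 56 mm long, 12 thick, 28 high (110 to 138 mm above the bench). Point: its centre, 124 mm above the bench, on the upright axis of both screw and nut. x axis along the bar, z up. Below it: a 26 mm round collar (107 to 112 mm high) and the hexagonal nut, 40 mm, top at 92 mm. The other filler (slim 32 mm barrel) is not to be adjusted; its nut and screw are fast.
- jam_nut (a joint): Angle of the wide filler's jam nut, rad, anticlockwise from above positive: 0 = tight, at its stop (arm 70 degrees clockwise from the barrel's direction); other stop at 1.5. Starts within 0.06 of tight. Friction about 0.2 N m; stays where it is left.
- stop_screw (a joint): Angle of the wide filler's stop screw, rad, anticlockwise from above positive: 0 = bar in line with the barrel and with the small raised rib on the block, as wanted. Starts at 0.6 to 1.2. Stops at -0.5 and 1.4. Friction about 0.08 N m; stays where it is left.

How it is judged:
On the way, in this order (a step that is already met when the one before it is completed fails the run):
1. the jam nut is loosened by about a sixth of a turn or more while the screw is still as it was set (value of joint jam_nut above 0.8 rad and value of joint stop_screw above 0.4 rad), for 0.1 s.
2. with the nut loose, the bar of the stop screw is turned into line with the barrel, within 12 degrees (value of joint jam_nut above 0.6 rad and value of joint stop_screw between -0.21 and 0.21 rad), for 0.2 s.
At the end, for the whole second after the job is handed in: The wide filler's jam nut is back at its tight stop (within 0.18 rad, 10 degrees), the stop screw's bar lies in line with the barrel (within 0.21 rad, 12 degrees), and both are at rest (value of joint jam_nut below 0.18 rad and value of joint stop_screw between -0.21 and 0.21 rad and velocity of joint jam_nut between -0.05 and 0.05 rad/s and velocity of joint stop_screw between -0.05 and 0.05 rad/s); the robot touches nothing.
It also fails if it takes over 67 s, if anything falls off the work surface, if the arm or the gripper's body presses on something with over 40 N, if the wrist force passes 120 N, or if a joint passes its speed limit or range.

## Working session

There is one attempt and no reset: what is moved stays moved. The work goes in short steps, Python scripts to look and compute and a tool call to move; the robot and the scene stay as the last step left them, time stands still between calls to the robot, and variables do not carry over. Pictures are saved under pics/ and viewed, about 8 in all and at most 12, crops included, and the job is handed in when it is done.

Besides the shell and the picture viewer there is one more tool, called after ">>>" as a command line: name --argument value ..., lists and objects as JSON in quotes. jog_arm: Moves the arm, as the interface text tells. Its arguments: {"type":"object","properties":{"plan":{"type":"array","items":{"type":"number"}},"force":{"type":"number"}},"required":["plan"]}

```bash
ls; mkdir -p pics; python3 - <<'E'
from cell import ctrl,camera,calibration
import cv2,numpy as np
for n in("scene","side"):
    cv2.imwrite(f"pics/{n}0.png",camera(n)); c=calibration(n); print(n,c)
print(ctrl.get_obs())
a=cv2.imread("pics/scene0.png");b=cv2.imread("pics/side0.png")
E
```

```text
pics
scene {'camera_matrix': array([[503.14773385,   0.        , 284.48021944],
       [  0.        , 503.14773385, 205.86847449],
       [  0.        ,   0.        ,   1.        ]]), 'k1': -0.14417037524666768, 'origin': array([0.90995112, 0.19686987, 0.73603277]), 'rotation': array([ 0.45636934,  0.83353354, -0.27426207, -0.14740823])}
side {'camera_matrix': array([[491.24712804,   0.        , 278.91008368],
       [  0.        , 491.24712804, 213.50765353],
       [  0.        ,   0.        ,   1.        ]]), 'k1': -0.17007926361833112, 'origin': array([0.26021447, 0.49597905, 0.62146965]), 'rotation': array([-0.20402115,  0.88417333, -0.40826257,  0.09967228])}
{'time': 0.1, 'joint_positions': array([-1.43259342e+00,  4.91490344e-01,  1.55937459e+00, -2.74310785e-05,
        1.09169650e+00, -1.05627795e-01]), 'qd': array([-0.00032895, -0.0026376 , -0.00197631, -0.00026411, -0.00116168,
        0.0008977 ]), 'effort': array([ 3.87398686e-03, -6.19447446e+01, -2.62026787e+01, -6.70673535e-05,
        2.91500786e-03, -9.44602220e-06]), 'position': array([ 0.15086513, -0.60634588,  0.25579651]), 'tcp_rot': array([ 7.87855879e-01, -6.15859463e-01, -3.56513036e-04, -3.28149784e-04]), 'ft_force': array([ 0.42534155, -0.04882849, -0.22541272]), 'ft_torque': array([-0.0369092 , -0.01515521, -0.0151269 ]), 'gripper_width': 0.08561762414995866}
```

View pics/scene0.png

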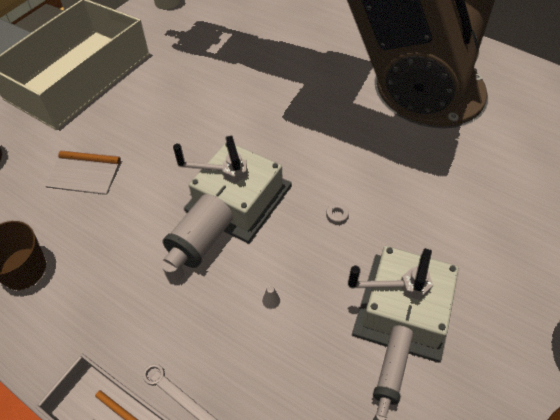

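View pics/side0.png

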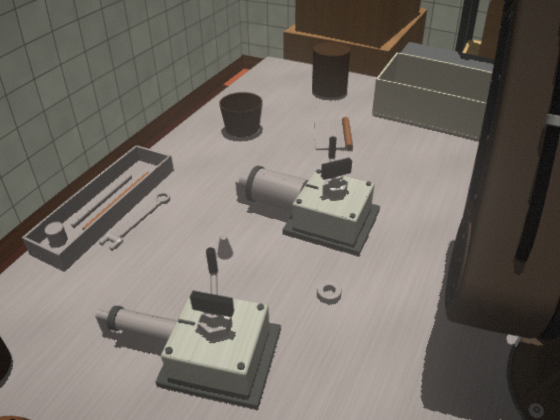

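The scene view shows the wide filler at about (230,180), its post at (179,155) and its bar at (234,153). In the side view the post is at (332,148) and the bar at (337,168). Next I triangulate these.

```bash
cat > h.py <<'E'
import numpy as np,cv2
from cell import ctrl,camera,calibration
from scipy.spatial.transform import Rotation as R
from scipy.optimize import brentq
def ray(c,uv):
    K=c["camera_matrix"]; d=np.array([[c["k1"],0,0,0]],float)
    p=cv2.undistortPoints(np.array([[uv]],float),K,d)[0,0]
    q=np.asarray(c["rotation"]); Rm=R.from_quat(q).as_matrix() if q.size==4 else q
    v=Rm@[p[0],p[1],1]; return np.array(c["origin"]),v/np.linalg.norm(v)
def onz(c,uv,z):
    o,v=ray(c,uv); return o+v*(z-o[2])/v[2]
def tri(c1,a,c2,b):
    A=[];B=[]
    M=np.zeros((3,3));y=np.zeros(3)
    for o,v in(ray(c1,a),ray(c2,b)):
        P=np.eye(3)-np.outer(v,v);M+=P;y+=P@o
    return np.linalg.solve(M,y)
def proj(c,X):
    q=np.asarray(c["rotation"]); r=R.from_quat(q) if q.size==4 else R.from_matrix(q)
    p=r.inv().apply(np.array(X)-c["origin"]);p=p[:2]/p[2]
    p=p*(1+c["k1"]*(p@p)); return c["camera_matrix"][:2,:2]@p+c["camera_matrix"][:2,2]
E
python3 - <<'E'
from h import *
S,D=calibration("scene"),calibration("side")
a,b=cv2.imread("pics/scene0.png"),cv2.imread("pics/side0.png")
for im,c,boxes in((a,S,[(165,138,193,172),(220,130,246,170)]),(b,D,[(322,132,342,160),(316,156,356,182)])):
    for x0,y0,x1,y1 in boxes:
        m=(im[y0:y1,x0:x1].max(2)<60).astype(np.uint8)
        n,l,s,ce=cv2.connectedComponentsWithStats(m)
        i=1+s[1:,4].argmax(); print(s[i],ce[i]+[x0,y0]); 
        print('  rect',cv2.minAreaRect(np.argwhere(l==i)[:,::-1].astype(np.float32)+[x0,y0] if 0 else (np.argwhere(l==i)[:,::-1]+[x0,y0]).astype(np.float32)))
pp=tri(S,(179,155),D,(332,148)); pb=tri(S,(234,153),D,(337,168));print(pp,pb,np.linalg.norm((pp-pb)[:2]))
print(onz(S,(179,155),.11),onz(D,(332,148),.11),onz(S,(234,153),.124),onz(D,(337,168),.124))
v=np.vstack([np.hstack([cv2.resize(a[120:280,140:300],(400,400),interpolation=2),cv2.resize(b[120:280,230:390],(400,400),interpolation=2)])])
cv2.imwrite("pics/c.png",v)
E
```

```text
[  9   6  11  22 148] [178.74324324 154.64864865]
  rect ((178.6764678955078, 154.70587158203125), (22.070741653442383, 6.79099702835083), 75.96376037597656)
[  6   6  15  34 256] [232.9453125  153.83203125]
  rect ((232.73086547851562, 153.01571655273438), (34.395591735839844, 9.130788803100586), 77.19573211669922)
[ 8  8  5 17 46] [332.17391304 147.26086957]
  rect ((332.0, 148.0), (16.0, 4.0), 90.0)
[  6   6  29  16 237] [335.32067511 169.75949367]
  rect ((336.3573913574219, 169.52516174316406), (11.585688591003418, 29.138004302978516), 79.99201965332031)
[ 0.5274384  -0.26494632  0.10613486] [ 0.48604762 -0.17781018  0.1253848 ] 0.0964671109913423
[ 0.53067129 -0.26091509  0.11      ] [ 0.52538339 -0.26099027  0.11      ] [ 0.48720904 -0.17615217  0.124     ] [ 0.48641068 -0.18342576  0.124     ]
```

View pics/c.png

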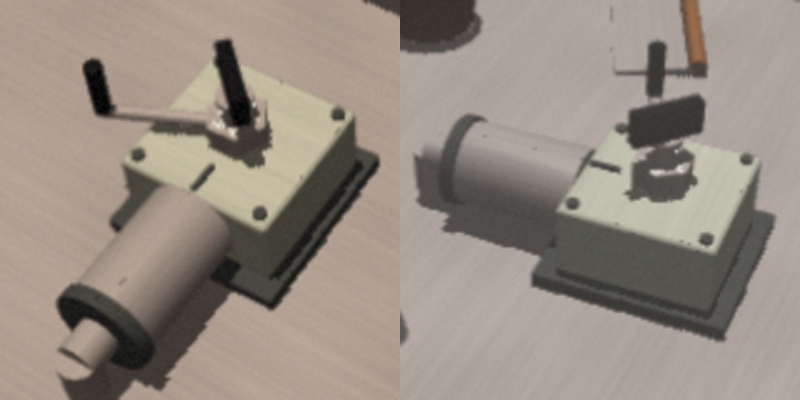

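```bash
python3 - <<'E'
from h import *
S,D=calibration("scene"),calibration("side")
s=[onz(S,p,.071) for p in((195.2,181.6),(244,205.2),(275.2,165.6))]
d=[onz(D,p,.071) for p in((318.4,171.2),(299.2,201.2),(352.4,215.6),(368.8,184))]
s,d=np.array(s),np.array(d);print(s.round(4),d.round(4))
print("centers",(s[0]+s[2])/2,d.mean(0))
an=lambda v:np.degrees(np.arctan2(v[1],v[0]))
print("barrel dir",an(s[1]-s[2]),an(d[0]-d[3]),an(d[1]-d[2]))
# bar direction: top edge ends, z=.138
e=[onz(S,p,.138) for p in((229,137),(237,160))]; 
c=np.array([.487,-.179])
# side bar: top edge endpoints crop (630,106)->(704,96)
f=[onz(D,(230+(x-400)/2.5,120+y/2.5),.138) for x,y in((630,106),(704,96))]
print("bar",an(f[1]-f[0]),f)
print("post",an(np.array([.5275,-.262])-c))
E
```

```text
[[ 0.5394 -0.2259  0.071 ]
 [ 0.5353 -0.1262  0.071 ]
 [ 0.4361 -0.13    0.071 ]] [[ 0.5391 -0.2301  0.071 ]
 [ 0.5344 -0.13    0.071 ]
 [ 0.4351 -0.1337  0.071 ]
 [ 0.438  -0.2331  0.071 ]]
centers [ 0.4877233  -0.17798429  0.071     ] [ 0.48662842 -0.18171187  0.071     ]
barrel dir 2.2174296937661944 1.7384044940107346 2.133191969429722
bar -140.9173299584756 [array([ 0.50966627, -0.16881747,  0.138     ]), array([ 0.46736973, -0.2031697 ,  0.138     ])]
post -63.98985427663217
```

```bash
cat >> h.py <<'E'
AX=np.array([.487,-.180])
def rel(x,y,z,yaw):
    o=ctrl.get_obs();r0=R.from_quat(o["tcp_rot"])
    c,s=np.cos(np.radians(yaw)),np.sin(np.radians(yaw))
    r1=R.from_matrix(np.array([[c,s,0],[s,-c,0],[0,0,-1.]]))
    print((r0.inv()*r1).as_rotvec(degrees=True).round(1),(r0.inv().apply(np.array([x,y,z])-o["position"])*100).round(2))
E
python3 - <<'E'
from h import *
rel(.526,-.266,.20,24)
E
```

```text
[  -0.1    0.  -100. ] [-23.97 -44.62   5.61]
```

>>> jog_arm --plan '[0,0,-100,-24,-44.6,5.6,1,0,0,-100,-24,-44.6,5.6,1,0,0,-100,-24,-44.6,5.6,1,0,0,-100,-24,-44.6,5.6,1,0,0,-100,-24,-44.6,5.6,1,0,0,-100,-24,-44.6,5.6,1,0,0,-100,-24,-44.6,5.6,1,0,0,-100,-24,-44.6,5.6,1,0,0,-100,-24,-44.6,5.6,1,0,0,-100,-24,-44.6,5.6,1,0,0,-100,-24,-44.6,5.6,0.6,0,0,-100,-24,-44.6,5.6,0.6,0,0,-100,-24,-44.6,5.6,0.5,0,0,-100,-24,-44.6,5.6,0.5,0,0,-100,-24,-44.6,5.6,0.5,0,0,-100,-24,-44.6,5.6,0.5]' --force 20

```text
time: 2.1
position: [0.5257, -0.2657, 0.2001]
tcp_rot: [0.978, 0.208, 0.0, -0.0]
ft_force: [-0.5, 0.6, -0.0]
gripper_width: 0.0429
```

```bash
python3 - <<'E'
from h import *
o=ctrl.get_obs();c=calibration("wrist");im=camera("wrist");s=camera("scene")
print(o["time"],o["position"],o["joint_positions"],o["gripper_width"])
P=[.526,-.266,.129]
print(proj(c,P),proj(c,[.487,-.18,.138]))
cv2.imwrite("pics/w1.png",np.hstack([im[:,:],cv2.resize(s[80:290,140:350],(420,420))])[:, :800] if 0 else np.hstack([cv2.resize(im,(520,390)),cv2.resize(s[100:240,140:240],(279,390))]))
rel(.526,-.266,.123,24)
E
```

```text
2.1 [ 0.52573376 -0.26574657  0.20010288] [-5.80427031e-01  5.01924370e-01  1.71151629e+00  9.63227758e-04
  9.28734807e-01 -9.99184217e-01] 0.042886921137723986
[276.356633   229.78009686] [275.12693229  74.06085954]
[-0.1 -0.  -0. ] [0.01 0.05 7.7 ]
```

View pics/w1.png

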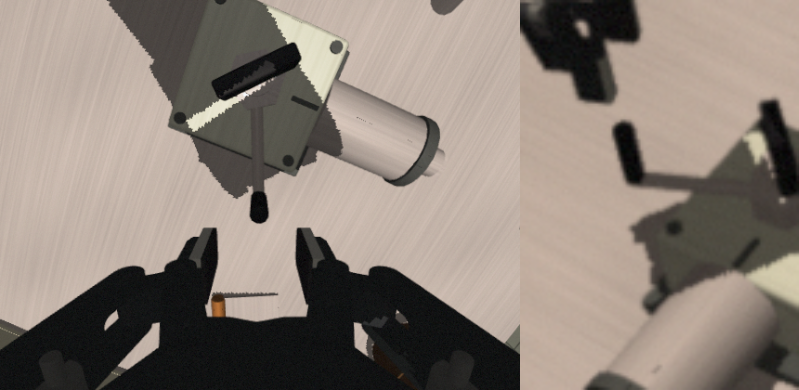

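The post top, at about (260,212), and the bar centre, at (256,70), both match where I predicted them. I descend around the post and close loosely.

>>> jog_arm --plan '[0,0,0,0,0,4,0.5,0,0,0,0,0,7.8,0.5,0,0,0,0,0,7.8,0.5,0,0,0,0,0,7.8,0.35,0,0,0,0,0,7.8,0.22,0,0,0,0,0,7.8,0.22,0,0,0,0,0,7.8,0.22,0,0,0,0,0,7.8,0.22]'

```text
time: 3.2
position: [0.5257, -0.2657, 0.1223]
tcp_rot: [0.978, 0.208, 0.0, -0.0]
ft_force: [-0.8, -0.7, -0.1]
gripper_width: 0.019
```

```bash
python3 - <<'E'
from h import *
c=calibration("wrist");im=camera("wrist")
cv2.imwrite("pics/w2.png",im)
a0=-66
for d in(10,20,30,40,50,60,64):
    a=np.radians(a0+d); p=AX+.095*np.array([np.cos(a),np.sin(a)]); print(d,end=' ');rel(p[0],p[1],.122,24+d)
E
```

```text
10 [ -0.  -0. -10.] [ 1.59 -0.05  0.02]
20 [ -0.  -0. -20.] [ 3.19 -0.47  0.02]
30 [ -0.  -0. -30.] [ 4.69 -1.18  0.02]
40 [ -0.  -0. -40.] [ 6.05 -2.13  0.03]
50 [ -0.  -0. -50.] [ 7.22 -3.3   0.03]
60 [ -0.  -0. -60.] [ 8.17 -4.65  0.03]
64 [ -0.  -0. -64.] [ 8.48 -5.24  0.03]
```

View pics/w2.png

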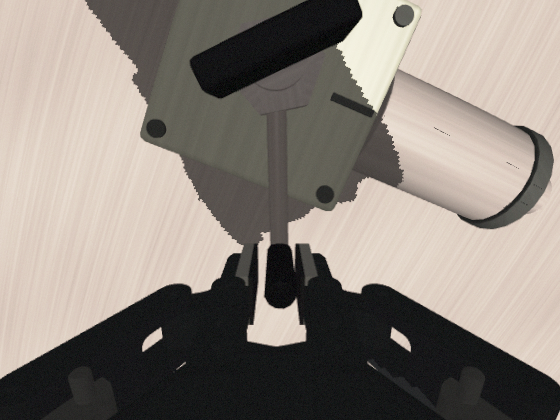

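The post at (280,275) stands between the pads. I swing it anticlockwise by 60°.

>>> jog_arm --plan '[0,0,-5,0.8,0,0,0.22,0,0,-10,1.6,-0.05,0,0.22,0,0,-15,2.4,-0.2,0,0.22,0,0,-20,3.2,-0.47,0,0.22,0,0,-25,3.95,-0.8,0,0.22,0,0,-30,4.7,-1.2,0,0.22,0,0,-35,5.4,-1.6,0,0.22,0,0,-40,6.05,-2.15,0,0.22,0,0,-45,6.65,-2.7,0,0.22,0,0,-50,7.2,-3.3,0,0.22,0,0,-55,7.7,-3.95,0,0.22,0,0,-60,8.15,-4.65,0,0.22,0,0,-60,8.15,-4.65,0,0.22,0,0,-60,8.15,-4.65,0,0.22]'

```text
time: 5.0
position: [0.5813, -0.1902, 0.1223]
tcp_rot: [0.744, 0.668, 0.0, -0.0]
ft_force: [-0.1, 0.8, -0.3]
gripper_width: 0.0188
```

```bash
python3 - <<'E'
from h import *
o=ctrl.get_obs();print(o["time"],o["position"],o["joint_positions"].round(2),o["ft_force"])
c=calibration("wrist");im=camera("wrist")
cv2.imwrite("pics/w3.png",im)
print(proj(c,[.487,-.18,.138]))
E
```

```text
5.0 [ 0.58130844 -0.19020055  0.12226273] [-0.42  0.63  1.72  0.    0.79 -1.89] [-0.10355318  0.83491789 -0.28453339]
[277.6172177   32.29517796]
```

View pics/w3.png

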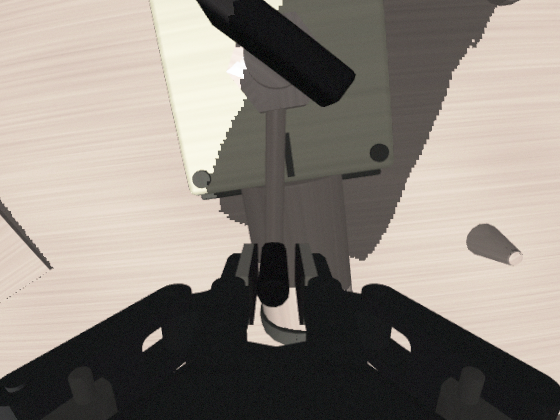

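The arm has swung to point almost along the barrel. Next I lift clear and measure the bar angle.

>>> jog_arm --plan '[0,0,0,0,0,-4,0.3,0,0,0,0,0,-9,0.5,0,0,0,0,0,-12,0.7,0,0,0,0,0,-12,0.7,0,0,0,0,0,-12,0.7]'

```text
time: 5.68
position: [0.5809, -0.1904, 0.2415]
tcp_rot: [0.744, 0.668, 0.0, -0.001]
ft_force: [0.7, 0.3, 0.6]
gripper_width: 0.0599
```

```bash
python3 - <<'E'
from h import *
c=calibration("wrist");im=camera("wrist")
cv2.imwrite("pics/w4.png",im)
p=proj(c,[.487,-.18,.138]);print(p)
m=(im.max(2)<40).astype(np.uint8)
n,l,s,ce=cv2.connectedComponentsWithStats(m)
i=l[int(p[1]),int(p[0])];print(i,s[i],ce[i])
r=cv2.minAreaRect(np.argwhere(l==i)[:,::-1].astype(np.float32));print(r)
b=cv2.boxPoints(r);w=np.array([onz(c,q,.13)[:2] for q in b]);print(w,w.mean(0))
an=lambda v:np.degrees(np.arctan2(v[1],v[0]))
print(an(w[1]-w[0]),an(w[2]-w[1]),np.linalg.norm(w[1]-w[0]),np.linalg.norm(w[2]-w[1]))
print(im[250:330:20,260:300:10].max(2))
E
```

```text
[276.86679107  83.58460792]
4 [241  54  71  61 991] [278.90817356  88.36932392]
((275.47998046875, 85.3599853515625), (79.99998474121094, 19.59999656677246), 36.869895935058594)
[[ 0.47333801 -0.2063449 ]
 [ 0.46398305 -0.1968013 ]
 [ 0.50098143 -0.15503491]
 [ 0.51102396 -0.16444695]] [ 0.48733161 -0.18065702]
134.42810974516652 48.46416400394127 0.013363966089342025 0.05579705866584485
[[189 100 171 188]
 [187 188 184 143]
 [184 187 190 188]
 [185 186 180 183]]
```

View pics/w4.png

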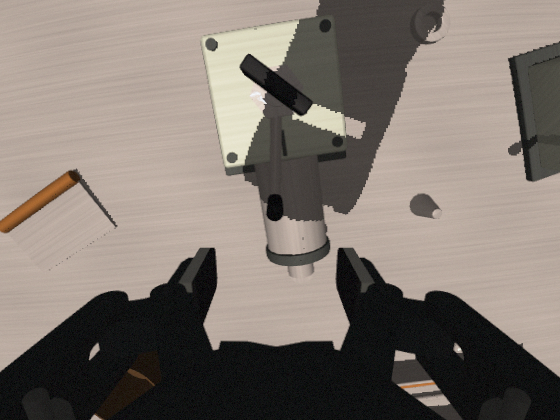

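```bash
python3 - <<'E'
from h import *
c=calibration("wrist")
q=np.array([onz(c,p,.071)[:2] for p in((211,44),(325,26),(337,141),(232,158))])
an=lambda v:np.degrees(np.arctan2(v[1],v[0]))
print(q,q.mean(0),an(q[3]-q[0]),an(q[2]-q[1]),an(q[1]-q[0])-90)
a=onz(c,(276,208),.125)[:2];print(a,an(a-AX),np.linalg.norm(a-AX))
rel(.487,-.180,.20,-42)
E
```

```text
[[ 0.43931456 -0.23243466]
 [ 0.43557306 -0.13233387]
 [ 0.53487714 -0.12843427]
 [ 0.54005487 -0.22797541]] [ 0.48745491 -0.18029455] 2.5345291625891506 2.248809823693412 2.140566024730049
[ 0.57836221 -0.19041029] -6.500547134885343 0.09195340346584549
[-2.000e-01  1.000e-01  1.258e+02] [ 0.01 -9.43  4.13]
```

The bar is at about 48° and the barrel at 2.3°. The nut is at about 1.07 rad.

>>> jog_arm --plan '[0,0,126,0,-9.4,4,0.7,0,0,126,0,-9.4,4,0.7,0,0,126,0,-9.4,4,0.7,0,0,126,0,-9.4,4,0.7,0,0,126,0,-9.4,4,0.7,0,0,126,0,-9.4,4,0.7,0,0,126,0,-9.4,4,0.7,0,0,126,0,-9.4,4,0.7,0,0,126,0,-9.4,4,0.7,0,0,126,0,-9.4,4,0.6,0,0,126,0,-9.4,4,0.6,0,0,126,0,-9.4,4,0.6,0,0,126,0,-9.4,4,0.6,0,0,126,0,-9.4,4,0.6,0,0,126,0,-9.4,4,0.6,0,0,126,0,-9.4,4,0.6]'

```text
time: 7.72
position: [0.4873, -0.1802, 0.2013]
tcp_rot: [0.933, -0.359, -0.001, -0.001]
ft_force: [0.6, -0.1, 0.1]
gripper_width: 0.0516
```

```bash
python3 - <<'E'
from h import *
o=ctrl.get_obs();print(o["joint_positions"].round(2))
rel(.4872,-.1803,.140,-42)
E
```

```text
[-0.48  0.41  1.88  0.    0.85  0.25]
[-0.   0.1 -0.1] [0.02 0.02 6.13]
```

Now I descend, grip gently, and turn clockwise (+z of the tool) by 45.5°.

>>> jog_arm --plan '[0,0,0,0,0,3,0.6,0,0,0,0,0,6.1,0.6,0,0,0,0,0,6.1,0.5,0,0,0,0,0,6.1,0.3,0,0,0,0,0,6.1,0.1,0,0,0,0,0,6.1,0.0,0,0,0,0,0,6.1,0.0,0,0,0,0,0,6.1,0.0]' --force 25

```text
time: 8.72
position: [0.4874, -0.18, 0.1415]
tcp_rot: [0.933, -0.359, -0.0, -0.0]
ft_force: [-1.7, 1.9, 6.0]
gripper_width: 0.011
```

```bash
python3 - <<'E'
from h import *
o=ctrl.get_obs();print(o["ft_force"],o["ft_torque"])
rel(.4872,-.1803,.140,-88)
E
```

```text
[-1.66574341  1.8756394   5.97668633] [0.36753101 0.35765019 0.15384583]
[-0.   0.1 45.9] [0.01 0.03 0.15]
```

>>> jog_arm --plan '[0,0,5,0,0,0,0,0,0,10,0,0,0,0,0,0,15,0,0,0,0,0,0,20,0,0,0,0,0,0,25,0,0,0,0,0,0,30,0,0,0,0,0,0,35,0,0,0,0,0,0,40,0,0,0,0,0,0,45.7,0,0,0,0,0,0,45.7,0,0,0,0,0,0,45.7,0,0,0,0,0,0,45.7,0,0,0,0,0,0,45.7,0,0,0,0]'

```text
time: 10.35
position: [0.4874, -0.1801, 0.1416]
tcp_rot: [0.721, -0.693, -0.001, -0.0]
ft_force: [-0.3, -0.3, -6.9]
gripper_width: 0.0115
```

>>> jog_arm --plan '[0,0,0,0,0,0,0.3,0,0,0,0,0,0,0.5,0,0,0,0,0,0,0.6,0,0,0,0,0,-3,0.6,0,0,0,0,0,-8,0.6,0,0,0,0,0,-10,0.6,0,0,0,0,0,-10,0.6]'

```text
time: 11.22
position: [0.4877, -0.1803, 0.2429]
tcp_rot: [0.721, -0.693, 0.001, -0.001]
ft_force: [-1.3, -0.4, -0.9]
gripper_width: 0.0514
```

```bash
python3 - <<'E'
from h import *
o=ctrl.get_obs();print(o["ft_force"],o["position"])
a=np.radians(-6.5); p=AX+.095*np.array([np.cos(a),np.sin(a)]);rel(p[0],p[1],.24,83.5)
E
```

```text
[-1.27444063 -0.39056537 -0.85855487] [ 0.48773624 -0.18030845  0.24294272]
[   0.    -0.2 -171.3] [ 1.41 -9.32  0.32]
```

>>> jog_arm --plan '[0,0,-171.3,1.4,-9.3,0,0.5,0,0,-171.3,1.4,-9.3,0,0.5,0,0,-171.3,1.4,-9.3,0,0.5,0,0,-171.3,1.4,-9.3,0,0.5,0,0,-171.3,1.4,-9.3,0,0.5,0,0,-171.3,1.4,-9.3,0,0.5,0,0,-171.3,1.4,-9.3,0,0.5,0,0,-171.3,1.4,-9.3,0,0.5,0,0,-171.3,1.4,-9.3,0,0.5,0,0,-171.3,1.4,-9.3,0,0.5,0,0,-171.3,1.4,-9.3,0,0.5,0,0,-171.3,1.4,-9.3,0,0.5,0,0,-171.3,1.4,-9.3,0,0.5,0,0,-171.3,1.4,-9.3,0,0.5,0,0,-171.3,1.4,-9.3,0,0.5,0,0,-171.3,1.4,-9.3,0,0.5,0,0,-171.3,1.4,-9.3,0,0.5,0,0,-171.3,1.4,-9.3,0,0.5,0,0,-171.3,1.4,-9.3,0,0.5,0,0,-171.3,1.4,-9.3,0,0.5]'

```text
time: 13.72
position: [0.5812, -0.1906, 0.2431]
tcp_rot: [0.746, 0.666, 0.001, 0.001]
ft_force: [0.8, -0.3, -0.3]
gripper_width: 0.0426
```

```bash
python3 - <<'E'
from h import *
o=ctrl.get_obs();print(o["position"],o["joint_positions"].round(2))
c=calibration("wrist");im=camera("wrist")
cv2.imwrite("pics/w5.png",im)
p=proj(c,[.487,-.18,.138]);print(p)
m=(im.max(2)<40).astype(np.uint8)
n,l,s,ce=cv2.connectedComponentsWithStats(m)
i=l[int(p[1]),int(p[0])];print(i,s[i],ce[i])
r=cv2.minAreaRect(np.argwhere(l==i)[:,::-1].astype(np.float32));print(r)
b=cv2.boxPoints(r);w=np.array([onz(c,q,.13)[:2] for q in b])
an=lambda v:np.degrees(np.arctan2(v[1],v[0]))
print(w.mean(0),an(w[1]-w[0]),an(w[2]-w[1]),np.linalg.norm(w[1]-w[0]),np.linalg.norm(w[2]-w[1]))
print(proj(c,[.5814,-.1908,.129]))
rel(.5814,-.1908,.122,83.5)
E
```

```text
[ 0.58120967 -0.19064829  0.24308281] [-0.43  0.48  1.61  0.    1.05 -1.88]
[276.53872881  82.71329898]
2 [ 262   41   28   84 1199] [276.66805671  87.04003336]
((275.7076416015625, 82.83546447753906), (83.28366088867188, 16.748437881469727), 81.67434692382812)
[ 0.4867039  -0.18044138] 91.18829766712601 2.53402537955163 0.011650226793796539 0.05677116227662069
[276.47448374 211.34456587]
[ 0.1  0.  -0. ] [-1.000e-02 -1.000e-02  1.211e+01]
```

View pics/w5.png

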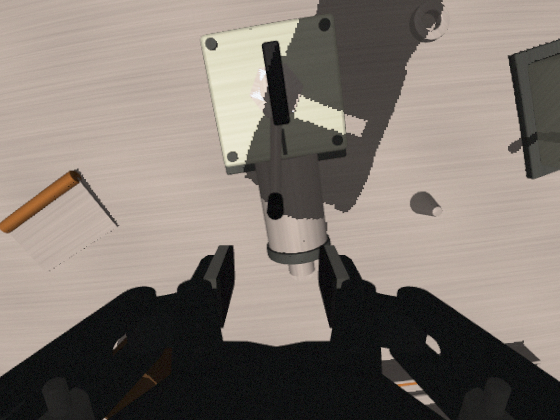

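The bar lies at 2.5° against the barrel's 2.3°, and the post is at (275,207), as expected. I descend around the post and swing it home.

>>> jog_arm --plan '[0,0,0,0,0,5,0.5,0,0,0,0,0,10,0.5,0,0,0,0,0,12.1,0.5,0,0,0,0,0,12.1,0.5,0,0,0,0,0,12.1,0.35,0,0,0,0,0,12.1,0.22,0,0,0,0,0,12.1,0.22,0,0,0,0,0,12.1,0.22,0,0,0,0,0,12.1,0.22]'

```text
time: 14.9
position: [0.5815, -0.1907, 0.1223]
tcp_rot: [0.746, 0.666, 0.001, 0.001]
ft_force: [-0.5, -0.3, -0.4]
gripper_width: 0.0191
```

>>> jog_arm --plan '[0,0,5,-0.83,-0.04,0,0.22,0,0,10,-1.65,-0.14,0,0.22,0,0,15,-2.46,-0.32,0,0.22,0,0,20,-3.25,-0.57,0,0.22,0,0,25,-4,-0.9,0,0.22,0,0,30,-4.75,-1.27,0,0.22,0,0,35,-5.45,-1.72,0,0.22,0,0,40,-6.1,-2.2,0,0.22,0,0,45,-6.7,-2.8,0,0.22,0,0,50,-7.3,-3.4,0,0.22,0,0,55,-7.8,-4.05,0,0.22,0,0,60,-8.23,-4.75,0,0.22,0,0,62,-8.4,-5.05,0,0.22,0,0,62,-8.4,-5.05,0,0.22,0,0,62,-8.4,-5.05,0,0.22]'

```text
time: 16.77
position: [0.5219, -0.2684, 0.1222]
tcp_rot: [0.982, 0.187, 0.001, 0.0]
ft_force: [0.1, 0.2, -0.0]
gripper_width: 0.0187
```

>>> jog_arm --plan '[0,0,1,-0.17,0,0,0.22,0,0,2,-0.33,0,0,0.22,0,0,2,-0.33,0,0,0.22,0,0,2,-0.33,0,0,0.22]'

```text
time: 17.27
position: [0.5204, -0.2688, 0.1222]
tcp_rot: [0.985, 0.17, 0.003, 0.001]
ft_force: [12.2, 8.4, -2.8]
gripper_width: 0.019
```

At the stop: the contact force is about 15 N against it. I back off to relax, open, lift, and check.

>>> jog_arm --plan '[0,0,0,0.25,0,0,0.22,0,0,0,0.25,0,0,0.4,0,0,0,0.25,0,0,0.5,0,0,0,0.25,0,0,0.5,0,0,0,0.25,0,-5,0.5,0,0,0,0.25,0,-10,0.5,0,0,0,0.25,0,-12,0.5,0,0,0,0.25,0,-12,0.5,0,0,0,0.25,0,-12,0.5]'

```text
time: 18.4
position: [0.5217, -0.2677, 0.2411]
tcp_rot: [0.985, 0.17, 0.002, 0.0]
ft_force: [0.0, -0.2, -0.3]
gripper_width: 0.0426
```

```bash
python3 - <<'E'
from h import *
c=calibration("wrist");im=camera("wrist")
cv2.imwrite("pics/w6.png",im)
an=lambda v:np.degrees(np.arctan2(v[1],v[0]))
m=(im.max(2)<40).astype(np.uint8)
n,l,s,ce=cv2.connectedComponentsWithStats(m)
p=proj(c,[.487,-.18,.138]);i=l[int(p[1]),int(p[0])]
r=cv2.minAreaRect(np.argwhere(l==i)[:,::-1].astype(np.float32));print(r)
b=cv2.boxPoints(r);w=np.array([onz(c,q,.13)[:2] for q in b])
print(w.mean(0),an(w[1]-w[0]),an(w[2]-w[1]),s[i])
a=np.radians(-67.5);P=[*(AX+.095*np.array([np.cos(a),np.sin(a)])),.125];p=proj(c,P);print(p)
for i in range(1,n):
  if s[i,4]>80 and np.hypot(*(ce[i]-p))<30: w=onz(c,ce[i],.118)[:2];print(s[i],ce[i],w,an(w-AX))
E
```

```text
((279.49993896484375, 209.49996948242188), (558.9998779296875, 418.99993896484375), 0.0)
[ 0.5408257  -0.30496373] 94.33245048562584 19.731721803117736 [     0      0    560    420 178320]
[277.38275561 210.92524052]
[270 194  16  27 352] [277.06818182 207.17045455] [ 0.52276717 -0.26671749] -67.58599258110061
```

View pics/w6.png

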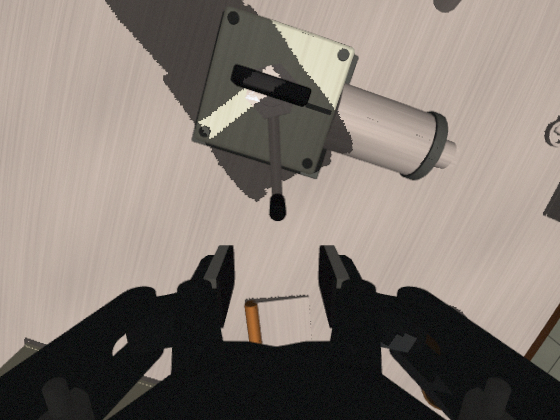

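The bar is parallel to the rib and the barrel, and the post at (277,207) sits at -67.6°, the tight stop. The gripper is clear, so I hand in.

```bash
python3 -c "
from cell import ctrl
print(ctrl.sign_off(),ctrl.get_obs()['time'])"
```

```text
the job is handed in; nothing more can be done
the job is handed in; nothing more can be done
```

The job is done and handed in at about 18.5 s of the 67 s allowed; the sign-off gives no verdict, so the results below are from my own checks.

1. **Loosening:** I caged the nut's post between loosely closed fingers and swung it anticlockwise. The wrist camera put the nut at about 1.07 rad.
2. **Setting the screw:** I gripped the bar and turned it clockwise by about 46°. It then measured 2.5° against the barrel's 2.3°, so well within the 12° allowed.
3. **Locking:** I swung the post back clockwise until it met the stop, with about 15 N of contact force. It measured -67.6°, and the tight stop should be at about -67.7°.

The gripper was lifted clear before hand-in, with no contact force reading.

In the last picture the automatic bar measurement failed, because the dark-colour mask picked up the whole frame. By eye the bar still lay parallel to the rib there, at about 18° in the image for both. No checks disagreed.

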